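Cap a bottle for the autoclave: screw home, back off a quarter turn and hold

ROBOT

A 6-joint arm with a two-finger parallel gripper is mounted at the origin on a cart in front of the work surface, level with it; the furniture and walls round the work are solid. World frame = base frame: x ahead of the robot, y to its left, z up, the work surface at z = 0. Lengths are in m, angles in degrees, forces in N, time in s.
With the tool pointing down it reaches from about 0.35 to 0.8 m from the base axis. Payload 7.3 kg.
Tool frame: the origin (TCP) lies between the finger pads; the fingertips stand 14 mm ahead of it and the grasp point (between the pads) lies 5 mm behind it; z points along the fingers, y is the line along which they close (so a half turn about z gives the same grasp; the last joint's range is limited). The gripper opens to 85 mm and grips with 20 to 120 N. Pads are 22 mm wide; open, the fingers measure 114 mm over their backs; the gripper's body (76 mm by 85 mm) begins 54 mm behind the grasp point. The pads swing forward as they close: fully open they stand 13 mm farther back than shut.
Start: joints at [-77.98, 19.595, 87.324, -0, 73.075, -8.365], TCP at [0.183, -0.492, 0.245] pointing down, gripper open.
Joint ranges: [-145.02, 145.02], [-44.19, 115.74], [2.07, 154.8], [-57.11, 237.11], [16.16, 152.29], [-177.93, 177.93]. Speed limits (degrees/s): [147.25, 147.25, 180, 180, 180, 180].

INTERFACE

Orientations are given as [roll, pitch, yaw] about the fixed x, y, z axes, in that order (R = Rz(yaw) Ry(pitch) Rx(roll)).
In Python, from rig import manip gives the robot as it stands.
- The arm moves only by the shell command python3 shift.py 'ROWS' [FORCE]. ROWS is a JSON list of rows, 1 to 5 of them, each of 5 numbers: dx, dy, dz in m, then a turn about the tool's z in degrees, then the opening from 0.0 (shut) to 1.0 (fully open); each row shifts and turns the commanded pose from where the row before left it, along the tool's axes as they then stand; what a row does not reach is not made up. A row lasts 1/10 s, in which the tool goes at most 0.05 m and 8.59 degrees, less where a joint would pass 70% of its speed; a pose out of reach is approached as far as the arm can. The fingers move at their own pace and stop on an object; FORCE is the grip in N (left out, the last holds). Time passes only in rows, so rows that do not move let the fingers close. It prints the time, the measured TCP pose, the force, the opening and the grip force at its end. Input that does not fit is refused with a message, and nothing moves.
- manip.get_obs(): the state, without advancing time (a new reading comes with each control period).
- manip.grab_frame(name): name is "scene" or "top" or "wrist"; returns a dict with "img" (420x560x3 uint8, red, green, blue), "z_map" (420x560 float32, m along the optical axis (not along the pixel's ray), 0 where there is no reading), "fx", "fy", "cx", "cy" (pixels), "xyz" and "rotation" of the camera in the world. Camera axes: x right, y up, looking along -z (the intrinsics and any distortion apply to the point x, -y, -z); pixel columns grow to the right and rows downward; lengths in m; the calibration is good to about 2 mm. The wrist camera is an equidistant fisheye: a pixel r from the principal point sees the ray r / f radians off the axis. A picture is of the moment at which its call begins.
- manip.close_job(): hands the job in; it is judged then, once.
The state is a dict: "time_s": time; "joints": joint angles; "qd": joint speeds; "joint_torque": joint torques, N m; "tcp_pos": TCP position; "ee_rot": TCP orientation; "contact_force": force on the tool from outside, world axes, zero at the start; "ft_torque": the same for the moment, N m; "opening": opening from 0.0 (shut) to 1.0 (fully open); "gripper_force": force on a finger pad.
Only numpy, scipy, OpenCV 4.12 (cv2) and the standard library are available. Lean on these libraries where they do the work, as an engineer would, in place of code of your own. Each camera call takes 0.05 s, during which the arm holds its last target. There are 200 camera calls.

TASK

This empty square bottle is going into the autoclave: stand it fully down in the square pocket of the bottle holder so that it cannot turn, screw its cap clockwise until it bottoms out, then back the cap off a quarter turn so that steam can get in. Finish with the gripper still holding the cap at that quarter turn, the bottle still fully down in the pocket, because I am going to tape the cap as it stands. Leave the tape roll, the marker pen and the little amber bottle where they are, and do not let the bottle fall over.

Things in the scene. Friction and masses are not known exactly. Their poses are not given: they have to be found in the camera images.
- bottle: loose square bottle, milky white plastic, 0.12 kg. Origin: centre of its underside; z up, x and y square to its flat sides. 51 x 51 mm (any quarter turn fits the pocket), sides flat from 6 to 74 mm up; foot tapers to 41 mm, corners rounded 6 mm; shoulder up to a round neck at 84 mm, cap on top on the same axis. May be lifted by the cap, which does not turn in a straight lift, or by its sides
- cap: the white ribbed screw cap on the bottle, round, 39 mm across and 22 mm high. Origin: centre of its lower rim, on the bottle's axis, 88.5 mm above the bottle's underside when bottomed out; it rises with the thread, 4 mm a whole turn, but this frame does not turn with the cap
- cap_grip (a point): point on the cap's axis at half its height, 11 mm above its lower rim: the height to grip it
- cap_turn (a joint): turn of the cap on its thread, rad: 0 = bottomed out (hard stop), growing as it is unscrewed, counterclockwise from above; 1.57 = a quarter turn off. Starts 2.3 to 3.6 off the stop; it cannot come off (upper stop 5.2). Steady drag about 0.1 N m; it stays where it is left
- holder: bottle holder fixed to the work surface: aluminium foot plate 98 x 92 mm, grey walls 12 mm thick round a square pocket, 77 x 77 mm outside, their top 42 mm above the work surface; 20 mm sight slot in the wall on its -x side. Origin: centre of its underside; z up, x and y square to the pocket
- pocket_floor (a point): centre of the pocket's floor, 10 mm above the work surface; the pocket is 53 x 53 mm and 32 mm deep, axes as the holder's; in it the bottle can twist about 3 degrees either way
- tape_roll: bystander: roll of green tape, 62 mm across, 24 mm high, lying flat; origin at the centre of its underside
- marker: bystander: marker pen 127 mm long, 12 mm thick, lying; origin at the middle of its underside
- vial: bystander: little amber bottle, 24 mm across, 55 mm high; origin at the centre of its underside

How it is judged:
By the outcome, as a careful person would: the job done as asked, in the order asked, and still so for the second after the job is handed in, while the arm keeps its last pose, push and grip.
It also fails if it takes over 64 s, if anything falls off the work surface, if the arm or the gripper's body presses on something with over 40 N, if the wrist force passes 120 N, or if a joint passes its speed limit or range.

## Working session

There is one attempt and no reset: what is moved stays moved. The work goes in short steps, Python scripts to look and compute and a shell command to move; the robot and the scene stay as the last step left them, time stands still between calls to the robot, and variables do not carry over. Pictures are saved under pics/ and viewed, at most 10 in all, crops included, and the job is handed in when it is done.

```bash
ls; mkdir -p pics; cat > h.py <<'E'
import numpy as np, cv2
from rig import manip
def grab(n,save=None):
    f=manip.grab_frame(n)
    if save: cv2.imwrite('pics/'+save,cv2.cvtColor(f['img'],cv2.COLOR_RGB2BGR))
    return f
E
python3 - <<'E'
from h import *
import pickle
o=manip.get_obs(); print({k:np.round(v,3).tolist() for k,v in o.items()})
F={}
for n in('top','scene'):
    f=F[n]=grab(n,n+'0.png'); print(n,{k:np.round(f[k],4).tolist() for k in f if k not in('img','z_map')})
pickle.dump(F,open('F0.pkl','wb'))
E
```

```text
pics
rig.py
shift.py
{'time_s': 0.0, 'joints': [-77.982, 19.636, 87.378, -0.001, 73.075, -8.366], 'qd': [-0.173, -0.068, 0.028, -0.063, 0.027, 0.052], 'joint_torque': [-0.001, -43.368, -24.601, -0.0, 0.008, 0.0], 'tcp_pos': [0.183, -0.492, 0.245], 'ee_rot': [-179.912, -0.012, 20.385], 'contact_force': [0.424, -0.614, -0.098], 'ft_torque': [-0.016, 0.079, 0.017], 'gripper_force': 0.0, 'opening': 1.001}
top {'fx': 414.0968, 'fy': 414.0968, 'cx': 280.7597, 'cy': 210.3341, 'xyz': [0.4851, -0.0371, 0.9461], 'rotation': [0.8912, 1.8598, -90.1196]}
scene {'fx': 426.3247, 'fy': 426.3247, 'cx': 277.1715, 'cy': 209.4358, 'xyz': [-0.0176, 0.4979, 0.5335], 'rotation': [58.9256, -0.9415, -133.6373]}
```

View pics/top0.png

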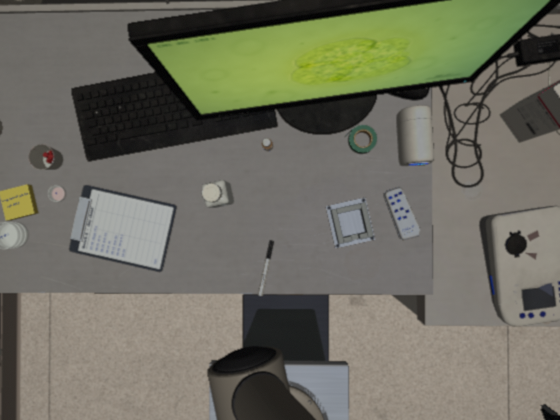

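View pics/scene0.png

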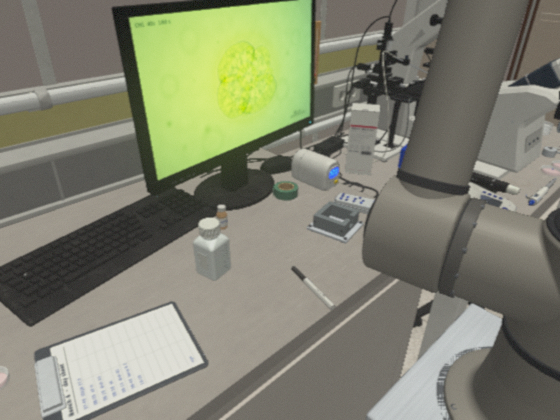

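The top view shows the bottle cap at about (211,193), the holder at (351,222), the vial at (266,144), the tape at (362,139) and the marker at (266,267). In the scene view the cap is at (209,228) and the holder pocket at (340,218).

```bash
cat >> h.py <<'E'
from scipy.spatial.transform import Rotation as Ro
def cloud(f):
    z=f['z_map']; v,u=np.mgrid[:z.shape[0],:z.shape[1]]
    p=np.stack([(u-f['cx'])/f['fx']*z,-(v-f['cy'])/f['fy']*z,-z],-1)
    w=p@Ro.from_euler('xyz',f['rotation'],degrees=True).as_matrix().T+f['xyz']
    w[z==0]=np.nan; return w
def ray(f,u,v,fish=False):
    x,y=(u-f['cx'])/f['fx'],(v-f['cy'])/f['fy']
    if fish:
        r=np.hypot(x,y); s=np.sin(r)/max(r,1e-9); d=np.array([x*s,-y*s,-np.cos(r)])
    else: d=np.array([x,-y,-1.])
    return np.array(f['xyz']),Ro.from_euler('xyz',f['rotation'],degrees=True).apply(d)
def onplane(f,u,v,z,fish=False):
    o,d=ray(f,u,v,fish); return o+d*(z-o[2])/d[2]
def tri(f1,p1,f2,p2,fish1=False,fish2=False):
    o1,d1=ray(f1,*p1,fish1);o2,d2=ray(f2,*p2,fish2)
    s=np.linalg.lstsq(np.c_[d1,-d2],o2-o1,rcond=None)[0]
    a,b=o1+d1*s[0],o2+d2*s[1]; return (a+b)/2,np.linalg.norm(a-b)
E
python3 - <<'E'
from h import *
import pickle
F=pickle.load(open('F0.pkl','rb'))
t=F['top']; w=cloud(t); s=F['scene']; ws=cloud(s)
for n,(u,v) in dict(cap=(211,193),shoulder=(224,200),tape=(373,139),vial=(266,142),marker=(266,267),holder=(351,222),hrim=(351,205),clip=(120,230),monlow=(320,108),table=(300,200)).items(): print(n,w[v,u].round(3), w[v-2:v+3,u-2:u+3,2].round(3).min(),w[v-2:v+3,u-2:u+3,2].max().round(3))
print('tri cap',tri(t,(211,188.5),s,(209,225)))
for nm,W in(('top',w),('scene',ws)):
  for lab,lo,hi,c,r in(('captop',.09,.14,(.515,.12),.07),('bottle',.06,.085,(.515,.12),.07),('hwall',.035,.05,(.46,-.19),.08),('tape',.018,.03,(.65,-.2),.06),('vial',.045,.065,(.65,0),.05)):
    m=(W[...,2]>lo)&(W[...,2]<hi)&(np.hypot(W[...,0]-c[0],W[...,1]-c[1])<r)
    P=W[m]
    if len(P)>5:
      print(nm,lab,len(P),P.mean(0).round(4),'zmed',np.median(P[:,2]).round(4),'minrect',[np.round(x,4) for x in cv2.minAreaRect((P[:,:2]*1000).astype(np.float32))])
E
```

```text
cap [0.534 0.132 0.111] 0.109 0.114
shoulder [0.521 0.11  0.082] 0.074 0.084
tape [ 0.657 -0.212  0.023] 0.021 0.027
vial [0.647 0.023 0.054] 0.051 0.058
marker [0.371 0.027 0.008] -0.003 0.012
holder [ 0.473 -0.165  0.011] 0.007 0.012
hrim [ 0.51  -0.161  0.04 ] 0.006 0.044
clip [0.455 0.364 0.004] -0.001 0.005
monlow [ 0.73  -0.096  0.013] 0.011 0.017
table [ 0.523 -0.05  -0.002] -0.003 0.002
tri cap (array([0.54186907, 0.13147468, 0.10199865]), np.float64(0.004960669150840707))
top captop 311 [0.5347 0.131  0.1101] zmed 0.111 minrect [array([535.1702, 131.7954]), array([38.2582, 36.85  ]), np.float64(3.2036)]
top bottle 284 [0.5327 0.1215 0.0765] zmed 0.0775 minrect [array([535.2112, 131.0625]), array([50.5854, 51.2014]), np.float64(11.9705)]
top hwall 623 [ 0.4738 -0.1618  0.0414] zmed 0.0414 minrect [array([ 471.8575, -162.0435]), array([76.9051, 77.2579]), np.float64(12.5518)]
top tape 431 [ 0.6586 -0.1886  0.0237] zmed 0.0238 minrect [array([ 659.9623, -186.3044]), array([67.5186, 60.6338]), np.float64(61.4762)]
top vial 56 [0.6468 0.024  0.0541] zmed 0.0541 minrect [array([647.1964,  24.1206]), array([17.0243, 15.926 ]), np.float64(53.5334)]
scene captop 385 [0.5275 0.1376 0.1055] zmed 0.1095 minrect [array([533.2354, 133.9816]), array([37.8834, 37.9659]), np.float64(70.8654)]
scene bottle 521 [0.521  0.1409 0.0735] zmed 0.0746 minrect [array([532.6359, 133.513 ]), array([53.1641, 50.1134]), np.float64(11.991)]
scene hwall 441 [ 0.4687 -0.1584  0.0399] zmed 0.0405 minrect [array([ 470.2769, -161.7641]), array([77.2543, 81.789 ]), np.float64(12.8847)]
scene tape 217 [ 0.6555 -0.1854  0.0222] zmed 0.0227 minrect [array([ 656.8797, -187.5557]), array([60.7172, 63.1945]), np.float64(25.8766)]
scene vial 49 [0.6432 0.0259 0.0512] zmed 0.0523 minrect [array([644.4535,  24.3996]), array([15.2736, 14.9569]), np.float64(36.7769)]
```

Both views agree within 2 mm on the bottle at (0.534, 0.132), yaw 12° mod 90, and on the holder at (0.471, -0.162), yaw 12.6°. Their heights match the text (cap top about 0.111, wall top about 0.041). I'll turn the wrist now so that the whole screwing range fits in one grasp.

```bash
cat >> h.py <<'E'
def go(x,y,z):
    o=manip.get_obs(); R=Ro.from_euler('xyz',o['ee_rot'],degrees=True)
    print('tcp',np.round(o['tcp_pos'],4),np.round(o['ee_rot'],2),'j6',round(o['joints'][5],1),'t',round(o['time_s'],2),'-> tool shift',R.inv().apply(np.array([x,y,z])-o['tcp_pos']).round(4))
E
for i in 1; do
python3 shift.py '[[0,0,0,-8.58,1],[0,0,0,-8.58,1],[0,0,0,-8.58,1],[0,0,0,-8.58,1],[0,0,0,-8.58,1]]'
python3 shift.py '[[0,0,0,-8.58,1],[0,0,0,-8.58,1],[0,0,0,-8.58,1],[0,0,0,-8.58,1],[0,0,0,-8.58,1]]'
python3 shift.py '[[0,0,0,-8.58,1],[0,0,0,-8.58,1],[0,0,0,-8.58,1],[0,0,0,-8.58,1],[0,0,0,-8.58,1]]'
python3 shift.py '[[0,0,0,-8.58,1],[0,0,0,-8.58,1],[0,0,0,-8.58,1],[0,0,0,-8.58,1],[0,0,0,-8.58,1]]'
done
python3 - <<'E'
from h import *
import pickle
go(.472,-.162,.245)
w=cloud(pickle.load(open('F0.pkl','rb'))['top']); m=(w[...,2]>.15)&(w[...,0]>.4)
print(w[m][:,0].min(), w[m][np.argmin(w[m][:,0])])
E
```

```text
time_s: 0.6
tcp_pos: [0.1829, -0.4919, 0.2449]
ee_rot: [-180.0, -0.0, 63.6]
contact_force: [-0.2, -0.3, -0.3]
opening: 0.999
gripper_force: 0.0
time_s: 1.1
tcp_pos: [0.1828, -0.4919, 0.2449]
ee_rot: [180.0, -0.1, 106.5]
contact_force: [-0.4, -0.6, -0.1]
opening: 0.998
gripper_force: 0.0
time_s: 1.6
tcp_pos: [0.1829, -0.4919, 0.2449]
ee_rot: [180.0, -0.0, 149.4]
contact_force: [-0.7, -0.4, -0.4]
opening: 1.0
gripper_force: 0.0
time_s: 2.1
tcp_pos: [0.1901, -0.4902, 0.2448]
ee_rot: [180.0, -0.6, -168.7]
contact_force: [-1.4, 0.4, 0.4]
opening: 1.001
gripper_force: 0.0
tcp [ 0.1901 -0.4902  0.2448] [ 179.98   -0.62 -168.67] j6 -177.9 t 2.1 -> tool shift [-0.3409  0.2665 -0.0038]
0.6825798060022467 [0.68257981 0.16017247 0.15314774]
```

```bash
python3 shift.py '[[-0.034,0.027,0,0,1],[-0.034,0.027,0,0,1],[-0.034,0.027,0,0,1],[-0.034,0.027,0,0,1],[-0.034,0.027,0,0,1]]' >/dev/null
python3 shift.py '[[-0.034,0.027,0,0,1],[-0.034,0.027,0,0,1],[-0.034,0.027,0,0,1],[-0.034,0.027,0,0,1],[-0.034,0.027,0,0,1]]' >/dev/null
python3 shift.py '[[0,0,0,0,1],[0,0,0,0,1]]'
python3 - <<'E'
from h import *
import pickle
go(.472,-.162,.245)
f=grab('wrist','w1.png'); pickle.dump(f,open('w1.pkl','wb'))
print({k:np.round(f[k],4).tolist() for k in f if k not in('img','z_map')})
E
```

```text
time_s: 3.3
tcp_pos: [0.4714, -0.1579, 0.2411]
ee_rot: [-180.0, -0.6, -168.5]
contact_force: [-0.7, 0.3, -0.4]
opening: 1.003
gripper_force: 0.0
tcp [ 0.4714 -0.1579  0.2411] [-180.     -0.65 -168.54] j6 -128.4 t 3.3 -> tool shift [ 0.0002 -0.0041 -0.0039]
{'fx': 325.1923, 'fy': 325.1923, 'cx': 278.5339, 'cy': 209.0425, 'xyz': [0.4042, -0.1722, 0.3699], 'rotation': [-15.1276, 0.0159, 101.4695]}
```

View pics/w1.png

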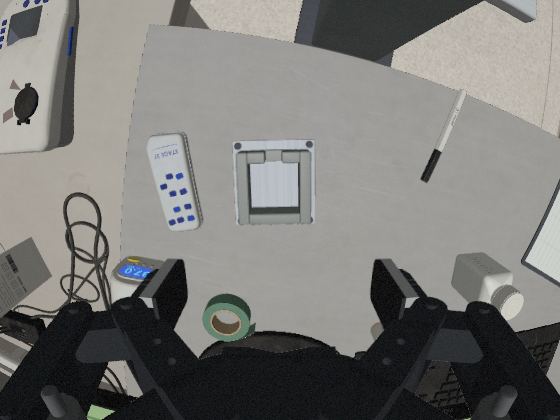

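The wrist view has the holder pocket at (274,185), with the slot facing up in the picture (the robot side). The bottle is at the right, around (487,280).

```bash
cat >> h.py <<'E'
def fcloud(f):
    z=f['z_map']; v,u=np.mgrid[:z.shape[0],:z.shape[1]]
    x,y=(u-f['cx'])/f['fx'],(v-f['cy'])/f['fy']; r=np.maximum(np.hypot(x,y),1e-9); k=np.tan(np.minimum(r,1.4))/r
    p=np.stack([x*k*z,-y*k*z,-z],-1)
    w=p@Ro.from_euler('xyz',f['rotation'],degrees=True).as_matrix().T+f['xyz']
    w[z==0]=np.nan; return w
def rect(W,lo,hi,c,r):
    m=(W[...,2]>lo)&(W[...,2]<hi)&(np.hypot(W[...,0]-c[0],W[...,1]-c[1])<r); P=W[m]
    if len(P)>5: print(len(P),'zmed',np.median(P[:,2]).round(4),[np.round(x,2) for x in cv2.minAreaRect((P[:,:2]*1000).astype(np.float32))])
    return m
E
python3 - <<'E'
from h import *
import pickle
f=pickle.load(open('w1.pkl','rb')); W=fcloud(f)
rect(W,.035,.05,(.472,-.162),.08); rect(W,.003,.007,(.472,-.162),.075);m=rect(W,.007,.013,(.472,-.162),.04)
rect(W,.09,.14,(.534,.132),.07)
# rays: edges of pocket rim via grey walls -> plane z=.042 check, cross-check w/ top view by corners of foot plate
for uv in((234,141),(315,141),(314,224),(233,223)): print(onplane(f,*uv,.004,True).round(4))
print(W[100,250],W[170,272])
go(.535,.132,.245)
E
```

```text
2708 zmed 0.0413 [array([ 471.16, -164.43]), array([78.13, 76.78]), np.float64(12.6)]
12 zmed 0.0053 [array([ 427.65, -176.1 ]), array([15.59, 93.22]), np.float64(26.74)]
2126 zmed 0.0096 [array([ 472.19, -164.05]), array([53.  , 53.18]), np.float64(12.9)]
775 zmed 0.1103 [array([531.84, 130.72]), array([39.43, 34.89]), np.float64(60.87)]
[ 0.4333 -0.2175  0.004 ]
[ 0.4154 -0.1282  0.004 ]
[ 0.5108 -0.1077  0.004 ]
[ 0.5287 -0.2022  0.004 ]
[ 0.3843054  -0.20906048 -0.00077133] [ 0.45697884 -0.16904603  0.00850847]
tcp [ 0.4709 -0.1588  0.2412] [-179.99   -0.65 -168.65] j6 -128.4 t 3.35 -> tool shift [-0.12    0.2725 -0.0053]
```

```bash
python3 shift.py '[[-0.02,0.045,0,0,1],[-0.02,0.045,0,0,1],[-0.02,0.045,0,0,1],[-0.02,0.045,0,0,1],[-0.02,0.045,0,0,1]]' >/dev/null
python3 shift.py '[[-0.02,0.047,-0.005,0,1],[0,0,0,0,1],[0,0,0,0,1]]'
python3 - <<'E'
from h import *
import pickle
f=grab('wrist','w2.png'); pickle.dump(f,open('w2.pkl','wb')); W=fcloud(f)
c=(.534,.132)
rect(W,.105,.12,c,.05);rect(W,.09,.12,c,.05);rect(W,.065,.085,c,.06);rect(W,.01,.085,c,.06)
go(.534,.132,.15)
E
```

```text
time_s: 4.15
tcp_pos: [0.5352, 0.1298, 0.2448]
ee_rot: [-179.9, -0.6, -168.7]
contact_force: [-1.3, -0.5, 0.5]
opening: 0.997
gripper_force: 0.0
1599 zmed 0.1113 [array([534.17, 131.3 ]), array([37.99, 38.45]), np.float64(81.36)]
1726 zmed 0.1113 [array([534.05, 131.21]), array([38.65, 38.43]), np.float64(16.7)]
1191 zmed 0.0775 [array([534.01, 129.68]), array([50.54, 50.62]), np.float64(12.61)]
1505 zmed 0.076 [array([533.85, 129.46]), array([50.91, 51.01]), np.float64(12.67)]
tcp [0.5352 0.1289 0.2448] [-179.94   -0.64 -168.75] j6 -95.6 t 4.2 -> tool shift [-0.0005  0.0034  0.0948]
```

View pics/w2.png

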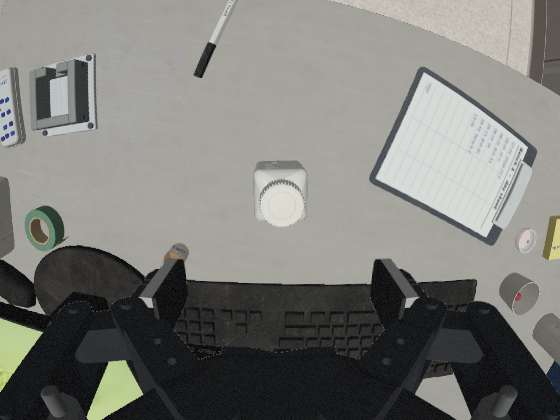

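The bottle is at about (280,190), with its sides square to the image and the cap face at (281,202). The fingers are clear of the vial at (176,254).

```bash
python3 - <<'E'
from h import *
import pickle
a,b=pickle.load(open('w1.pkl','rb')),pickle.load(open('w2.pkl','rb'))
print(tri(a,(511,299),b,(281,202),True,True))
go(.534,.1305,.098)
E
```

```text
(array([0.53027843, 0.131113  , 0.10429935]), np.float64(0.0053848413534584045))
tcp [0.5352 0.1289 0.2448] [-179.94   -0.64 -168.75] j6 -95.6 t 4.2 -> tool shift [-0.0008  0.002   0.1468]
```

```bash
python3 shift.py '[[-0.001,0.0015,0.04,0,1],[0,0,0.04,0,1],[0,0,0.03,0,1],[0,0,0.02,0,1],[0,0,0.017,0,1]]' 
python3 shift.py '[[0,0,0,0,1]]' 60
python3 - <<'E'
from h import *
go(.534,.1305,.098)
E
```

```text
time_s: 4.7
tcp_pos: [0.534, 0.1288, 0.0967]
ee_rot: [-180.0, -0.7, -168.9]
contact_force: [-0.0, 0.2, 0.7]
opening: 0.998
gripper_force: 0.0
time_s: 4.8
tcp_pos: [0.533, 0.129, 0.0959]
ee_rot: [-180.0, -0.9, -168.9]
contact_force: [-0.3, -0.8, 0.2]
opening: 1.002
gripper_force: 0.0
tcp [0.533  0.129  0.0959] [-179.98   -0.89 -168.88] j6 -95.4 t 4.8 -> tool shift [-0.0012  0.0013 -0.0021]
```

```bash
python3 shift.py '[[-0.001,0.001,-0.002,0,1],[0,0,0,0,0.3],[0,0,0,0,0.3],[0,0,0,0,0.3],[0,0,0,0,0.3]]' 60
python3 shift.py '[[0,0,0,0,0.3],[0,0,0,0,0.3],[0,0,0,0,0.3]]'
```

```text
time_s: 5.3
tcp_pos: [0.5357, 0.1326, 0.1008]
ee_rot: [-179.9, -0.5, -168.7]
contact_force: [-0.6, -0.6, 3.4]
opening: 0.437
gripper_force: 59.5
time_s: 5.6
tcp_pos: [0.5357, 0.1326, 0.1005]
ee_rot: [-180.0, -0.5, -168.7]
contact_force: [-0.5, -2.2, 5.2]
opening: 0.436
gripper_force: 59.7
```

```bash
python3 shift.py '[[0,0,0,0,0.7],[0,0,0,0,0.7],[0,0,-0.003,0,0.7],[0,0,0,0,0.7]]'
python3 shift.py '[[0,0,0,0,0.3],[0,0,0,0,0.3],[0,0,0,0,0.3],[0,0,0,0,0.3],[0,0,0,0,0.3]]'
```

```text
time_s: 6.0
tcp_pos: [0.5355, 0.1327, 0.1032]
ee_rot: [-180.0, -0.6, -168.7]
contact_force: [0.0, -1.1, -0.4]
opening: 0.703
gripper_force: 0.0
time_s: 6.5
tcp_pos: [0.5355, 0.1326, 0.1032]
ee_rot: [-180.0, -0.6, -168.7]
contact_force: [-0.3, -0.5, 3.4]
opening: 0.436
gripper_force: 59.7
```

```bash
python3 shift.py '[[0,0,-0.01,0,0.3],[0,0,-0.03,0,0.3],[0,0,-0.03,0,0.3],[0,0,-0.02,0,0.3],[0,0,0,0,0.3]]'
python3 shift.py '[[0,0,0,0,0.3]]'
python3 - <<'E'
from h import *
import pickle
f=grab('scene','s2.png');W=cloud(f);g=grab('wrist','w3.png');V=fcloud(g);pickle.dump((f,g),open('F3.pkl','wb'))
rect(W,.10,.168,(.534,.132),.055);rect(V,.10,.16,(.534,.132),.055)
rect(W,.10,.155,(.534,.132),.055);rect(V,.15,.168,(.534,.132),.055)
m=(np.hypot(W[...,0]-.534,W[...,1]-.132)<.05)&(W[...,2]>.03); print('zmin',np.percentile(W[m][:,2],[0.5,2,5]))
go(.472,-.164,.184)
E
```

```text
time_s: 7.0
tcp_pos: [0.5378, 0.1332, 0.1963]
ee_rot: [-179.9, -0.2, -168.7]
contact_force: [1.1, 0.3, -1.1]
opening: 0.433
gripper_force: 60.4
time_s: 7.1
tcp_pos: [0.536, 0.1329, 0.1927]
ee_rot: [-180.0, -0.6, -168.7]
contact_force: [-0.9, -0.2, -1.3]
opening: 0.434
gripper_force: 60.4
1305 zmed 0.1374 [array([532.78, 133.58]), array([51.9 , 51.82]), np.float64(11.57)]
1814 zmed 0.1377 [array([520.18, 127.99]), array([24.24, 51.23]), np.float64(13.3)]
979 zmed 0.1283 [array([519.05, 141.7 ]), array([67.38, 35.95]), np.float64(58.65)]
2431 zmed 0.1641 [array([521.02, 128.28]), array([25.19, 50.88]), np.float64(10.44)]
zmin [0.0930181  0.10287586 0.12133374]
tcp [0.5354 0.1328 0.1916] [-179.99   -0.75 -168.69] j6 -95.3 t 7.2 -> tool shift [ 0.1203 -0.2786  0.0092]
```

View pics/w3.png

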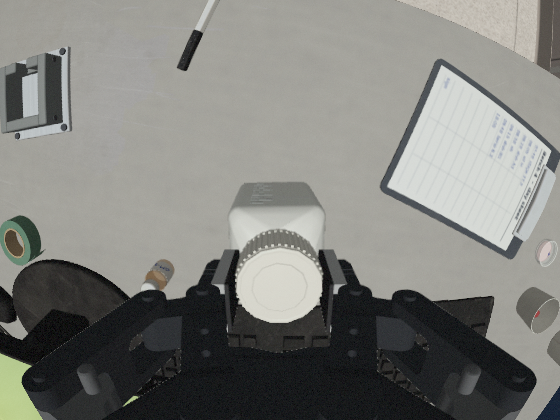

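The cap is centred in the pads at (280,287), the bottle hangs straight and level with its yaw unchanged, and it has been lifted about 89 mm. The measured bottle-to-holder offset is (-62.5, -294.5) mm, so I'll carry it over.

```bash
python3 - <<'E'
from h import *
go(.4733,-.1616,.19)
E
python3 shift.py '[[0.01,-0.024,0,0,0.3],[0.02,-0.046,0,0,0.3],[0.02,-0.046,0,0,0.3],[0.02,-0.046,0,0,0.3],[0.02,-0.046,0,0,0.3]]' >/dev/null
python3 shift.py '[[0.019,-0.044,0,0,0.3],[0.01,-0.025,0,0,0.3],[0,0,0,0,0.3],[0,0,0,0,0.3]]'
python3 - <<'E'
from h import *
import pickle
go(.4733,-.1616,.19)
f=grab('scene','s4.png');W=cloud(f);g=grab('wrist');V=fcloud(g);t=grab('top','t4.png');T=cloud(t)
pickle.dump((f,g,t),open('F4.pkl','wb'))
c=(.472,-.163)
rect(W,.10,.168,c,.055);rect(T,.155,.175,c,.055);rect(V,.10,.16,c,.055)
E
```

```text
tcp [0.5354 0.1328 0.1916] [-179.99   -0.75 -168.69] j6 -95.3 t 7.2 -> tool shift [ 0.1186 -0.2765  0.0032]
time_s: 8.1
tcp_pos: [0.4734, -0.1614, 0.1932]
ee_rot: [179.9, -0.7, -168.8]
contact_force: [0.3, 0.7, -1.8]
opening: 0.435
gripper_force: 60.7
tcp [ 0.4734 -0.1614  0.1932] [ 179.92   -0.69 -168.79] j6 -128.4 t 8.1 -> tool shift [ 0.0001 -0.0001  0.0032]
921 zmed 0.137 [array([ 470.55, -159.52]), array([52.05, 51.85]), np.float64(12.28)]
1705 zmed 0.1368 [array([ 449.04, -167.44]), array([ 5.76, 51.33]), np.float64(8.74)]
```

```bash
python3 shift.py '[[0,0,0.02,0,0.3],[0,0,0.015,0,0.3],[0,0,0.007,0,0.3],[0,0,0,0,0.3],[0,0,0,0,0.3]]'
python3 - <<'E'
from h import *
import pickle
go(.4733,-.1616,.15)
f=grab('scene');W=cloud(f);g=grab('wrist');V=fcloud(g)
pickle.dump((f,g),open('F5.pkl','wb'))
c=(.472,-.163)
rect(W,.055,.12,c,.055);rect(W,.035,.045,c,.075);rect(V,.06,.12,c,.055);rect(V,.036,.045,c,.075)
a=cv2.resize(f['img'][150:270,270:430],None,fx=3.5,fy=3.5,interpolation=3); b=cv2.resize(g['img'][60:330,180:380],None,fy=420/270,fx=420/270)
b=cv2.resize(b,(230,420)) if 0 else b[:, :240]
cv2.imwrite('pics/c5.png',cv2.cvtColor(np.hstack([a,b]),cv2.COLOR_RGB2BGR)); print(a.shape,b.shape)
E
```

```text
time_s: 8.75
tcp_pos: [0.4741, -0.1612, 0.1529]
ee_rot: [-180.0, -0.6, -168.6]
contact_force: [-0.1, 0.1, -0.8]
opening: 0.431
gripper_force: 60.7
tcp [ 0.4741 -0.1612  0.1529] [-179.95   -0.56 -168.64] j6 -128.4 t 8.75 -> tool shift [ 0.0008 -0.0002  0.0029]
775 zmed 0.0886 [array([ 458.5 , -151.11]), array([67.09, 37.96]), np.float64(54.06)]
312 zmed 0.0403 [array([ 470.11, -160.14]), array([76.96, 78.76]), np.float64(12.26)]
1734 zmed 0.0969 [array([ 449.77, -168.13]), array([ 6.05, 51.59]), np.float64(8.55)]
2157 zmed 0.0413 [array([ 468.34, -164.62]), array([72.33, 77.66]), np.float64(12.53)]
(420, 560, 3) (420, 240, 3)
```

View pics/c5.png

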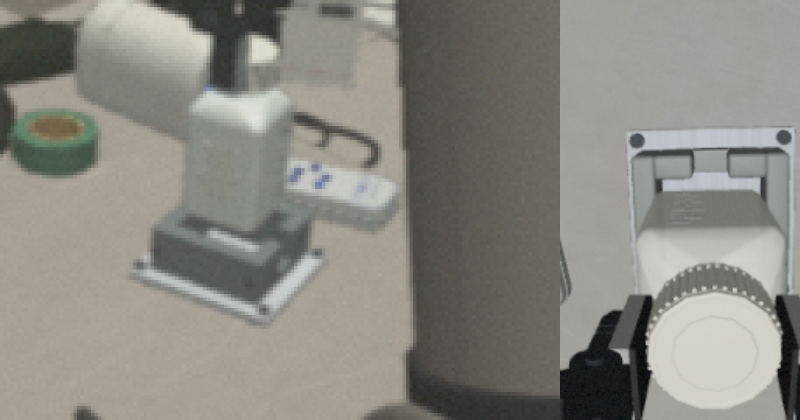

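The scene crop shows the bottle just above the pocket and centred to within about 0.5 mm. In the wrist crop the bottle's face centre (713) lines up with the slot centre (712). Lowering it gently now.

```bash
python3 shift.py '[[0,0,0.006,0,0.3],[0,0,0.006,0,0.3],[0,0,0.004,0,0.3],[0,0,0,0,0.3]]'
python3 - <<'E'
from h import *
print(np.round(manip.get_obs()['ft_torque'],3)); go(.4733,-.1616,.113)
E
```

```text
time_s: 9.25
tcp_pos: [0.4731, -0.1614, 0.1356]
ee_rot: [180.0, -0.7, -168.7]
contact_force: [-0.3, -1.0, -0.7]
opening: 0.437
gripper_force: 60.6
[ 0.046  0.007 -0.013]
tcp [ 0.4731 -0.1614  0.1356] [ 179.98   -0.66 -168.7 ] j6 -128.4 t 9.25 -> tool shift [-0.0005 -0.0002  0.0226]
```

```bash
python3 shift.py '[[0,0,0.005,0,0.3],[0,0,0.005,0,0.3],[0,0,0.004,0,0.3],[0,0,0.004,0,0.3],[0,0,0,0,0.3]]'
python3 shift.py '[[0,0,0.003,0,0.3],[0,0,0.002,0,0.3],[0,0,0.001,0,0.3],[0,0,0,0,0.3]]'
python3 - <<'E'
from h import *
print(np.round(manip.get_obs()['ft_torque'],3)); go(.4733,-.1616,.113)
E
```

```text
time_s: 9.75
tcp_pos: [0.4731, -0.1616, 0.1178]
ee_rot: [-180.0, -0.6, -168.7]
contact_force: [0.9, 0.0, -2.1]
opening: 0.438
gripper_force: 60.5
time_s: 10.15
tcp_pos: [0.4734, -0.1616, 0.1129]
ee_rot: [-180.0, -0.6, -168.7]
contact_force: [-2.0, 2.3, 5.3]
opening: 0.436
gripper_force: 61.2
[0.456 0.27  0.033]
tcp [ 0.4734 -0.1616  0.1129] [-179.95   -0.56 -168.69] j6 -128.4 t 10.15 -> tool shift [ 0.0001  0.0001 -0.0001]
```

```bash
cat > st.py <<'E'
from h import *
o=manip.get_obs(); print('  ft',np.round(o['ft_torque'],3),'F',np.round(o['contact_force'],1),'yaw',round(o['ee_rot'][2],2),'tcp',np.round(o['tcp_pos'],4),'j6',round(o['joints'][5],1),'t',round(o['time_s'],2))
E
python3 shift.py '[[0,0,0.0001,8.5,0.3],[0,0,0.0001,8.5,0.3],[0,0,0.0001,8.5,0.3]]' >/dev/null; python3 st.py
python3 shift.py '[[0,0,0.0001,8.5,0.3],[0,0,0.0001,8.5,0.3],[0,0,0.0001,8.5,0.3]]' >/dev/null; python3 st.py
python3 shift.py '[[0,0,0.0001,8.5,0.3],[0,0,0.0001,8.5,0.3],[0,0,0.0001,8.5,0.3]]' >/dev/null; python3 st.py
python3 shift.py '[[0,0,0,0,0.3],[0,0,0,0,0.3]]' ; python3 st.py
```

```text
ft [0.531 0.037 0.101] F [-0.5  2.7  4.6] yaw 165.47 tcp [ 0.4736 -0.1617  0.1127] j6 -102.6 t 10.45
  ft [ 0.566 -0.264  0.127] F [1.7 1.9 4.3] yaw 139.96 tcp [ 0.4741 -0.1618  0.1126] j6 -77.1 t 10.75
  ft [ 0.414 -0.538  0.06 ] F [1.2 2.5 4.1] yaw 114.46 tcp [ 0.4745 -0.162   0.1124] j6 -51.6 t 11.05
time_s: 11.25
tcp_pos: [0.4742, -0.162, 0.1122]
ee_rot: [-179.5, 0.0, 115.0]
contact_force: [2.0, 2.0, 4.8]
opening: 0.435
gripper_force: 61.1
  ft [ 0.267 -0.581 -0.106] F [2.  2.  4.8] yaw 115.02 tcp [ 0.4742 -0.162   0.1122] j6 -52.1 t 11.25
```

```bash
python3 shift.py '[[0,0,0.0001,8.5,0.3],[0,0,0.0001,8.5,0.3],[0,0,0.0001,8.5,0.3],[0,0,0.0001,8.5,0.3],[0,0,0.0001,8.5,0.3]]' >/dev/null; python3 st.py
python3 shift.py '[[0,0,0.0001,5,0.3],[0,0,0.0001,5,0.3]]' >/dev/null; python3 st.py
python3 shift.py '[[0,0,0.0001,5,0.3],[0,0,0,3,0.3]]' >/dev/null; python3 st.py
```

```text
ft [-0.235 -0.611  0.069] F [ 1.4 -0.7  5.3] yaw 72.19 tcp [ 0.4744 -0.1625  0.1119] j6 -9.3 t 11.75
  ft [-0.382 -0.525  0.103] F [ 1.4 -0.7  7.4] yaw 62.33 tcp [ 0.4744 -0.1628  0.1118] j6 0.6 t 11.95
  ft [-0.512 -0.506  0.117] F [ 0.4 -1.   7. ] yaw 54.37 tcp [ 0.4745 -0.1629  0.1118] j6 8.5 t 12.15
```

```bash
python3 shift.py '[[0,0,0.0001,4,0.3],[0,0,0,4,0.3]]' >/dev/null; python3 st.py
python3 shift.py '[[0,0,0.0001,4,0.3],[0,0,0,4,0.3]]' >/dev/null; python3 st.py
python3 shift.py '[[0,0,0.0001,4,0.3],[0,0,0,4,0.3]]' >/dev/null; python3 st.py
```

```text
ft [-0.698 -0.387  0.127] F [-0.3 -1.9  7.6] yaw 46.39 tcp [ 0.4744 -0.163   0.1118] j6 16.5 t 12.35
  ft [-0.746 -0.243  0.126] F [ 0.5 -1.5  9.5] yaw 38.4 tcp [ 0.4743 -0.1631  0.1117] j6 24.5 t 12.55
  ft [-0.783  0.297  0.917] F [-3.6 -1.7 12.4] yaw 30.46 tcp [ 0.4735 -0.1628  0.1117] j6 32.5 t 12.75
```

```bash
python3 shift.py '[[0,0,0,0,0.3],[0,0,0,0,0.3]]' >/dev/null; python3 st.py
python3 shift.py '[[0,0,0,2,0.3],[0,0,0,0,0.3]]' >/dev/null; python3 st.py
python3 - <<'E'
from h import *
import pickle
f=grab('scene');W=cloud(f);g=grab('wrist','w6.png');V=fcloud(g);t=grab('top');T=cloud(t);pickle.dump((f,g,t),open('F6.pkl','wb'))
c=(.472,-.163)
for X in(W,V,T): rect(X,.05,.082,c,.055); rect(X,.05,.092,c,.055); rect(X,.115,.125,c,.03)
E
```

```text
ft [-0.558  0.308  0.741] F [-3.6 -1.5 11.7] yaw 30.66 tcp [ 0.4734 -0.1628  0.1117] j6 32.3 t 12.95
  ft [-0.679  0.33   1.366] F [-4.1 -1.8 11.7] yaw 28.7 tcp [ 0.4733 -0.1629  0.1117] j6 34.3 t 13.15
382 zmed 0.0663 [array([ 459.06, -150.16]), array([65.84, 36.14]), np.float64(49.13)]
568 zmed 0.0742 [array([ 470.16, -158.56]), array([53.39, 49.83]), np.float64(8.83)]
71 zmed 0.1189 [array([ 467.97, -157.37]), array([37.6 , 43.88]), np.float64(50.95)]
1186 zmed 0.0693 [array([ 487.9 , -153.57]), array([28.23, 59.76]), np.float64(40.42)]
3822 zmed 0.0859 [array([ 487.02, -155.87]), array([30.32, 59.24]), np.float64(34.36)]
6295 zmed 0.1196 [array([ 475.73, -163.61]), array([41.55, 50.27]), np.float64(59.85)]
```

View pics/w6.png

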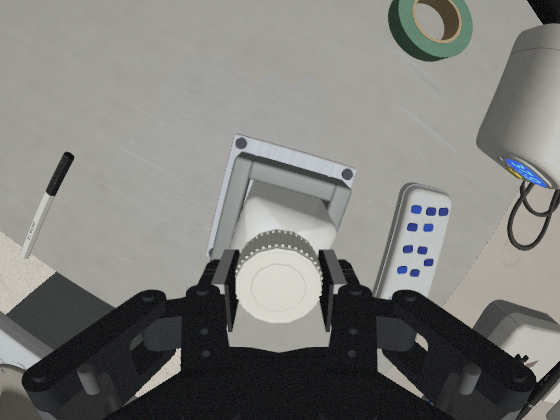

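The wrist view shows the bottle seated and twisted a few degrees clockwise (yaw about 9° against 12.6° for the holder), with torque rising to 1.4 N m. So the cap is hard on its stop, 2.75 rad from where it started. I'll back off in small logged steps to find the zero point and the pocket slack.

```bash
python3 shift.py '[[0,0,0,-2,0.3],[0,0,0,0,0.3]]' >/dev/null; python3 st.py
python3 shift.py '[[0,0,0,-1,0.3],[0,0,0,0,0.3]]' >/dev/null; python3 st.py
python3 shift.py '[[0,0,0,-1,0.3],[0,0,0,0,0.3]]' >/dev/null; python3 st.py
python3 shift.py '[[0,0,0,-1,0.3],[0,0,0,0,0.3]]' >/dev/null; python3 st.py
python3 shift.py '[[0,0,0,-1,0.3],[0,0,0,0,0.3]]' >/dev/null; python3 st.py
python3 shift.py '[[0,0,0,-1,0.3],[0,0,0,0,0.3]]' >/dev/null; python3 st.py
```

```text
ft [-0.665  0.332  0.744] F [-3.4 -0.5 11.5] yaw 30.72 tcp [ 0.4734 -0.1629  0.1117] j6 32.2 t 13.5
  ft [-0.657  0.294  0.43 ] F [-3.3 -1.6 10.9] yaw 31.64 tcp [ 0.4735 -0.1629  0.1117] j6 31.3 t 13.7
  ft [-0.617  0.212  0.256] F [-3.  -1.7 12.1] yaw 32.6 tcp [ 0.4737 -0.163   0.1117] j6 30.3 t 13.9
  ft [-0.648  0.111  0.067] F [-1.  -2.6 11.6] yaw 33.57 tcp [ 0.474  -0.1631  0.1118] j6 29.3 t 14.1
  ft [-0.576  0.026 -0.136] F [ 0.3 -1.8 11.2] yaw 34.56 tcp [ 0.4742 -0.1631  0.1119] j6 28.3 t 14.3
  ft [-0.666  0.017 -0.066] F [-1.  -2.1 10.6] yaw 35.56 tcp [ 0.4743 -0.1632  0.1119] j6 27.3 t 14.5
```

```bash
python3 shift.py '[[0,0,0,-1.5,0.3],[0,0,0,0,0.3]]' >/dev/null; python3 st.py
python3 shift.py '[[0,0,0,-1.5,0.3],[0,0,0,0,0.3]]' >/dev/null; python3 st.py
python3 shift.py '[[0,0,0,-1.5,0.3],[0,0,0,0,0.3]]' >/dev/null; python3 st.py
python3 shift.py '[[0,0,0,-1.5,0.3],[0,0,0,0,0.3]]' >/dev/null; python3 st.py
python3 shift.py '[[0,0,0,-1.5,0.3],[0,0,0,0,0.3]]' >/dev/null; python3 st.py
python3 - <<'E'
from h import *
import pickle
f=grab('scene');W=cloud(f);c=(.472,-.163);pickle.dump(f,open('F7.pkl','wb'))
rect(W,.05,.092,c,.055)
E
```

```text
ft [-0.786  0.01  -0.044] F [-1.4 -2.3 10.5] yaw 37.07 tcp [ 0.4743 -0.1633  0.1119] j6 25.8 t 14.7
  ft [-0.752  0.038 -0.113] F [-1.  -1.5 11. ] yaw 38.57 tcp [ 0.4743 -0.1633  0.1119] j6 24.3 t 14.9
  ft [-0.748  0.007 -0.068] F [-1.  -2.  10.8] yaw 40.07 tcp [ 0.4743 -0.1633  0.1119] j6 22.8 t 15.1
  ft [-0.697 -0.01  -0.048] F [-0.3 -2.3 10.5] yaw 41.57 tcp [ 0.4743 -0.1632  0.1119] j6 21.3 t 15.3
  ft [-0.721  0.029 -0.06 ] F [-0.4 -2.2 11.5] yaw 43.07 tcp [ 0.4743 -0.1632  0.1119] j6 19.8 t 15.5
554 zmed 0.0735 [array([ 470.3 , -159.62]), array([51.49, 52.25]), np.float64(12.95)]
```

```bash
cat >> h.py <<'E'
def faceyaw(W,c=(.472,-.162),lo=.046,hi=.083):
    m=(W[...,2]>lo)&(W[...,2]<hi)&(np.hypot(W[...,0]-c[0],W[...,1]-c[1])<.05); P=W[m][:,:2]-c
    out=[]
    for a0 in(102.6,192.6):
        a=np.radians(a0)
        for _ in range(8):
            n=np.array([np.cos(a),np.sin(a)]);t=np.array([-n[1],n[0]]); d=P@n
            if _==0: d0=.0255
            k=(abs(d-d0)<.003)&(abs(P@t)<.021)
            for _2 in range(2):
                if k.sum()<10: break
                d0=np.median(d[k]); k=(abs(d-d0)<.004)&(abs(P@t)<.021)
            if k.sum()<10: break
            s=np.polyfit(P[k]@t,d[k],1)[0]; a-=np.arctan(s)
        out.append((round(np.degrees(a)-a0+12.6,2),int(k.sum()),round(float(d0)*1000,1)))
    return out
E
python3 - <<'E'
from h import *
import pickle
f5=pickle.load(open('F5.pkl','rb'))[0];f6=pickle.load(open('F6.pkl','rb'))[0];f7=pickle.load(open('F7.pkl','rb'))
f0=pickle.load(open('F0.pkl','rb'))['scene']
print('0',faceyaw(cloud(f0),(.534,.132),.01,.07)); print('5',faceyaw(cloud(f5),lo=.058,hi=.12))
for f in(f6,f7): print(faceyaw(cloud(f)))
for i in range(4): print(faceyaw(cloud(grab('scene'))))
E
```

```text
0 [(np.float64(11.98), 402, 24.8), (np.float64(11.89), 399, 25.0)]
5 [(np.float64(12.75), 450, 25.1), (np.float64(11.58), 208, 24.1)]
[(np.float64(7.85), 256, 25.9), (np.float64(8.72), 137, 25.7)]
[(np.float64(13.39), 276, 24.9), (np.float64(12.36), 118, 25.6)]
[(np.float64(12.87), 262, 24.8), (np.float64(12.52), 124, 25.6)]
[(np.float64(13.5), 270, 24.8), (np.float64(13.32), 115, 25.7)]
[(np.float64(13.32), 269, 24.9), (np.float64(12.39), 114, 25.5)]
[(np.float64(13.01), 264, 25.0), (np.float64(12.61), 117, 25.6)]
```

```bash
python3 shift.py '[[0,0,-0.0001,-8.5,0.3],[0,0,-0.0001,-8.5,0.3],[0,0,-0.0001,-8.5,0.3],[0,0,-0.0001,-8.5,0.3],[0,0,-0.0001,-8.5,0.3]]' >/dev/null; python3 st.py
python3 shift.py '[[0,0,-0.0001,-8.5,0.3],[0,0,-0.0001,-8.5,0.3],[0,0,-0.0001,-8.5,0.3],[0,0,-0.0001,-8.5,0.3],[0,0,0,0,0.3]]' >/dev/null; python3 st.py
python3 - <<'E'
from h import *
for i in range(5): print(faceyaw(cloud(grab('scene'))))
E
```

```text
ft [-0.082 -0.193 -0.106] F [ 0.2 -0.8  7.3] yaw 85.86 tcp [ 0.474  -0.1625  0.1119] j6 -23.0 t 16.25
  ft [ 0.24  -0.13   0.062] F [-0.4  1.   7.9] yaw 119.76 tcp [ 0.4735 -0.162   0.112 ] j6 -56.9 t 16.75
[(np.float64(12.78), 267, 25.7), (np.float64(12.0), 117, 26.0)]
[(np.float64(13.05), 266, 26.0), (np.float64(12.49), 112, 25.9)]
[(np.float64(12.4), 263, 25.8), (np.float64(12.21), 120, 25.9)]
[(np.float64(12.76), 264, 25.7), (np.float64(12.08), 118, 26.0)]
[(np.float64(13.11), 262, 25.5), (np.float64(12.36), 115, 26.0)]
```

```bash
python3 shift.py '[[0,0,-0.0001,-5,0.3],[0,0,0,-3,0.3],[0,0,0,0,0.3],[0,0,0,0,0.3],[0,0,0,0,0.3]]'; python3 st.py
python3 - <<'E'
from h import *
import pickle
for i in range(4): f=grab('scene');W=cloud(f); print(faceyaw(W))
rect(W,.115,.128,(.472,-.163),.03)
g=grab('wrist');t=grab('top')
a=cv2.resize(f['img'][130:270,250:400],(428,400),interpolation=3); b=cv2.resize(g['img'][100:360,160:400],(369,400))
cv2.imwrite('pics/c8.png',cv2.cvtColor(np.hstack([a,b]),cv2.COLOR_RGB2BGR))
cv2.imwrite('pics/t8.png',cv2.cvtColor(t['img'],cv2.COLOR_RGB2BGR))
T=cloud(t)
rect(T,.018,.03,(.65,-.19),.06);rect(T,.045,.065,(.647,.024),.05)
E
```

```text
time_s: 17.5
tcp_pos: [0.4733, -0.1619, 0.1121]
ee_rot: [-179.5, -0.2, 127.5]
contact_force: [-0.5, 1.5, 8.0]
opening: 0.437
gripper_force: 61.5
  ft [0.2   0.045 0.016] F [-0.5  1.5  8. ] yaw 127.53 tcp [ 0.4733 -0.1619  0.1121] j6 -64.6 t 17.5
[(np.float64(12.6), 263, 25.7), (np.float64(12.95), 114, 26.1)]
[(np.float64(12.97), 262, 25.8), (np.float64(12.77), 112, 26.0)]
[(np.float64(12.79), 258, 25.6), (np.float64(13.2), 109, 26.1)]
[(np.float64(12.38), 259, 25.6), (np.float64(13.39), 107, 26.2)]
202 zmed 0.1197 [array([ 469.04, -156.12]), array([44.91, 42.8 ]), np.float64(80.57)]
433 zmed 0.0237 [array([ 658.52, -188.61]), array([61.05, 60.71]), np.float64(28.65)]
56 zmed 0.0541 [array([646.82,  23.7 ]), array([15.58, 16.04]), np.float64(61.98)]
```

View pics/c8.png

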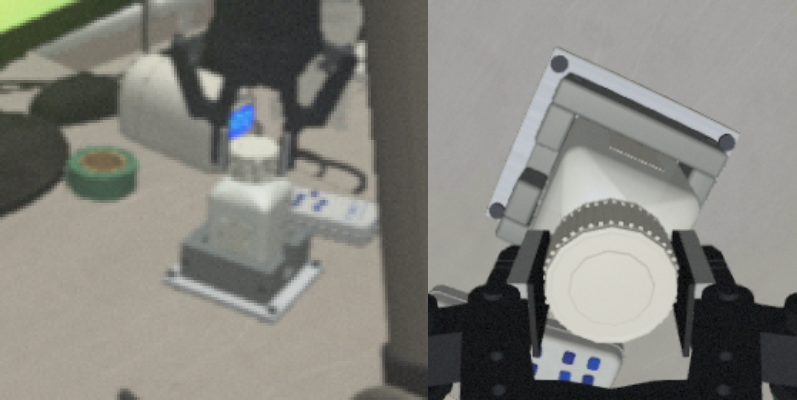

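View pics/t8.png

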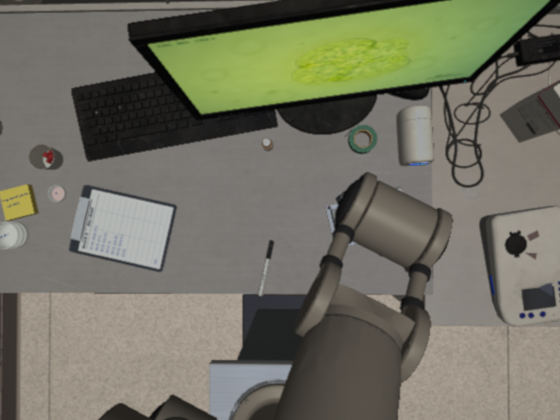

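The scene crop shows the bottle fully down in the holder with the cap held, cap top at about 0.120. The top view shows the tape (362,139), vial (266,144) and marker (266,267) where they were. The tool turned 93.7° and the bottle about 4°, so the cap is about 90° off the stop.

```bash
python3 -c "
from rig import manip; print(manip.close_job())"
```

```text
the job is handed in; nothing more can be done
None
```

The job is handed in at about 18 s of the 64: the bottle is fully down in the pocket, its cap was screwed to the stop and backed off about 90° (within about 1° by my measurement), the gripper still holds it, and the tape roll, marker and amber bottle are where they were.

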